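Fit the guide wheel and press its axle cap home

ROBOT

A 6-joint arm with a two-finger parallel gripper is mounted at the origin on a cart in front of the work surface, level with it; the furniture and walls round the work are solid. World frame = base frame: x ahead of the robot, y to its left, z up, the work surface at z = 0. Lengths are in m, angles in rad, forces in N, time in s.
With the tool pointing down it reaches from about 0.35 to 0.8 m from the base axis. Payload 7.3 kg.
Tool frame: the origin (TCP) lies between the finger pads; the fingertips stand 25 mm ahead of it and the grasp point (between the pads) lies 6 mm ahead of it (r.tip_extent is the distance from the TCP to the fingertips, in m); z points along the fingers, y is the line along which they close (so a half turn about z gives the same grasp; the last joint's range is limited). The gripper opens to 85 mm and grips with 20 to 120 N. Pads are 22 mm wide; open, the fingers measure 114 mm over their backs; the gripper's body (76 mm by 85 mm) begins 54 mm behind the grasp point. The pads swing forward as they close: fully open they stand 13 mm farther back than shut.
Start: joints at [-0.146, 0.342, 1.524, -0, 1.275, -0.146], TCP at [0.525, 0, 0.256] pointing down, gripper open.
Joint ranges: [-2.53, 2.53], [-0.77, 2.02], [0.04, 2.7], [-1, 4.14], [0.28, 2.66], [-3.11, 3.11]. Speed limits (rad/s): [2.57, 2.57, 3.14, 3.14, 3.14, 3.14].

INTERFACE

Orientations are given as a unit quaternion [x, y, z, w].
In Python, from workcell import r, command_gripper, optics gives the robot as it stands. The module is installed in compiled form; this text tells all that it offers. Calls block until the motion is done:
- r.reach(position, orientation): joint-space move of the TCP to a pose.
- r.move_straight(position, orientation=None, speed=0.15, max_force=None): straight line of the TCP; orientation=None keeps the orientation; speed is the mean speed in m/s. With max_force (N) it stops when the force on the tool has changed by that much, and returns True; else False.
- r.movej(angles): joint-space move.
- command_gripper(opening, force=None): finger opening in m; force is the grip in N (None keeps the last); returns when the fingers have stopped.
- r.hold(seconds).
- r.solve_ik(position, orientation): joint angles nearest the present ones, or None.
- r.read_state(): the state.
- optics.get_image(name): name is "scene" or "side" or "wrist"; returns (picture, depth): 400x640x3 uint8, red, green, blue; 400x640 float32, m along the optical axis (not along the pixel's ray), 0 where there is no reading.
- optics.camera_model(name): a dict with "K" (3x3 intrinsics, pixels), "k1" (the pictures are not rectified: a ray, as slopes to the right and down, at radius r is drawn at 1 + k1 r^2 times it, then the intrinsics apply), "R" (3x3) and "t" (3): a world point X has camera coordinates R X + t; the wrist camera has in their place "tool_from_camera" (4x4, takes a point from camera to tool coordinates, whose origin is the TCP and whose axes are the flange's). Camera axes: x right, y down, z forward; pixel columns grow to the right and rows downward; lengths in m; the calibration is good to about 2 mm. A picture is of the moment at which its call begins: read the wrist's pose just before it. camera_model takes no time and is no camera call.
A pose or a line that the arm cannot do raises r.PlanningError and nothing moves.
- r.finish_job(): hands the job in; it is judged then, once.
The state is a dict: "time_s": time; "joint_positions": joint angles; "dq": joint speeds; "tau": joint torques, N m; "eef_pos": TCP position; "eef_rot": TCP orientation; "contact_force": force on the tool from outside, world axes, zero at the start; "torque": the same for the moment, N m; "grip_width": finger opening in m; "grip_force": force on a finger pad.
Only numpy, scipy, OpenCV 4.12 (cv2) and the standard library are available. Lean on these libraries where they do the work, as an engineer would, in place of code of your own. Each camera call takes 0.05 s, during which the arm holds its last target. There are 200 camera calls.

TASK

Put the white guide wheel, brass bush upwards, on the upright axle of the green stand so that it rests on the spring washer, and let go of it. Then set the red push-on cap on the axle and press it straight down past its bite until it bears on the bush and holds the spring washer lightly squeezed; feel your way, because bushes differ in height and the washer must never be squashed flat. Let go and leave everything else on the bench where it is.

Things in the scene. Friction and masses are not known exactly. Their poses are not given: they have to be found in the camera images.
- stand: green cast stand, fixed: square foot 80 x 80 x 12 mm with a round column (radius 24 mm at the foot, 16 mm above) to 40 mm high, a brass spring washer on the column and a plain vertical steel axle, diameter 12 mm, tapered over its last 8 mm to a 5 mm tip, its tip 110 mm above the foot's underside. Origin: centre of the foot's underside on the bench; z up along the axle.
- axle_tip (a point): centre of the tip of the axle, 110 mm above the bench
- axle_seat (a point): point on the axle at the top of the unloaded spring washer, 46 mm above the bench. The washer (28 mm across, 6 mm high) gives about 5 N per mm and is flat after 3.5 mm (17 N).
- wheel: white guide wheel, loose, about 130 g, lying on the bench bush upwards: rim 50 mm in diameter and 24 mm high, 15 mm bore right through. A brass bush, 22 mm in diameter, is screwed stiffly in its hub and stands 6 to 14 mm above the rim, differently each time (its height is not reported). Origin: centre of the wheel's underside; z is its axis, up.
- wheel_center (a point): on the wheel's axis, 12 mm above its underside (half of the rim's height)
- cap: red push-on axle cap, loose, 50 g, standing upright on the bench: ribbed tube 26 mm in diameter and 32 mm high, open at both ends; steel teeth inside its lower 10 mm bite on the axle, the upper part (18 mm bore) clears it. Origin: centre of its underside (the toothed end); z is its axis, up.
- cap_center (a point): on the cap's axis, 16 mm above its underside (half of its height)
- cap_foot (a point): on the cap's axis, at its underside. From 8 to 15 mm below the axle's tip the teeth bite; from there it takes a steady push of about 8 to 13 N (different each time), and where it is left it holds an upward load somewhat under that. When it meets the bush the push rises above the bite by about 5 N per mm squeezed: 3 to 6 N of rise is right, 14 N squashes the washer flat.
- thread_spool_1: bystander: spool of black thread, 52 mm across, 62 mm high, on the right of the bench
- thread_spool_3: bystander: spool of cream thread, 52 mm across, 86 mm high, on the right of the bench
- rivet_box: bystander: blue box with a clear lid, 88 x 130 x 29 mm, on the right of the bench
- oil_bottle: bystander: white bottle with a blue nozzle, 48 mm across, 151 mm high, on the left of the bench

How it is judged:
By the outcome, as a careful person would: the job done as asked, in the order asked, and still so for the second after the job is handed in, with the robot touching nothing.
It also fails if it takes over 67 s, if anything falls off the work surface, if the arm or the gripper's body presses on something with over 40 N, if the wrist force passes 120 N, or if a joint passes its speed limit or range.

## Working session

There is one attempt and no reset: what is moved stays moved. The work goes in short steps, each a Python script; the robot and the scene stay as the last script left them, time stands still between calls to the robot, and variables do not carry over. Pictures are saved under pics/ and viewed, at most 10 in all, crops included, and the job is handed in when it is done.

```bash
mkdir -p pics
cat > h.py <<'E'
import numpy as np, cv2
from workcell import r, command_gripper, optics
from scipy.spatial.transform import Rotation as Rn
def shot(name,f=None):
    s=r.read_state(); im,d=optics.get_image(name)
    if f: cv2.imwrite(f'pics/{f}.png',im[:,:,::-1])
    return s,im,d
def cam(name,s):
    c=optics.camera_model(name)
    if 'R' in c: R=np.array(c['R']); return c,R.T,-R.T@np.array(c['t'])
    T=np.array(c['tool_from_camera']); W=Rn.from_quat(s['eef_rot']).as_matrix()
    return c,W@T[:3,:3],W@T[:3,3]+np.array(s['eef_pos'])
def ray(name,s,uv):
    c,R,o=cam(name,s); K=np.array(c['K'])
    p=cv2.undistortPoints(np.array(uv,float).reshape(-1,1,2),K,np.array([c['k1'],0,0,0.]))[:,0]
    return o,np.c_[p,np.ones(len(p))]@R.T
def onplane(name,s,uv,z):
    o,d=ray(name,s,uv); return o+d*((z-o[2])/d[:,2])[:,None]
def bydepth(name,s,uv,dep):
    o,d=ray(name,s,uv); return o+d*np.asarray(dep)[:,None]
E
python3 - <<'E'
from h import *
a=shot('scene','a');b=shot('side','b')
print({k:v for k,v in a[0].items()})
for n in('scene','side','wrist'): print(n,cam(n,a[0]))
E
```

```text
{'time_s': 0.0, 'joint_positions': array([-1.46012580e-01,  3.42728419e-01,  1.52504030e+00,  1.37652937e-05,
        1.27541591e+00, -1.46017554e-01]), 'dq': array([-4.81596335e-04, -4.57629272e-04,  3.62270581e-06,  2.10347509e-03,
        9.96633988e-04, -4.60731633e-04]), 'tau': array([ 5.72253757e-04, -4.33677435e+01, -2.46005630e+01, -7.37992127e-05,
        7.83137977e-03, -1.18290802e-05]), 'eef_pos': array([5.24623256e-01, 7.48981779e-05, 2.55614859e-01]), 'eef_rot': array([ 7.07106219e-01,  7.07106895e-01, -4.69681817e-04, -6.42677059e-04]), 'contact_force': array([-0.19662519, -0.16208165,  0.7529259 ]), 'torque': array([ 0.05188178,  0.07987214, -0.01181837]), 'grip_force': 0.0, 'grip_width': 0.08501629232063075}
scene ({'K': array([[477.42769095,   0.        , 325.6295815 ],
       [  0.        , 477.42769095, 197.15023525],
       [  0.        ,   0.        ,   1.        ]]), 'k1': -0.01856406101549635, 'R': array([[ 0.68930715, -0.72441928, -0.00850576],
       [-0.52972007, -0.49596614, -0.68805104],
       [ 0.49421888,  0.47878418, -0.72561244]]), 't': array([-0.436
[... 903 characters left out ...]
 339.01401132, 199.72408853],
       [  0.        ,   0.        ,   1.        ]]), 'k1': -0.06476527919670634, 'tool_from_camera': array([[-6.63636798e-04, -9.65023241e-01, -2.62163506e-01,
         6.71778709e-02],
       [ 9.99999716e-01, -5.46570653e-04, -5.19459127e-04,
         7.36390223e-04],
       [ 3.57999252e-04, -2.62163777e-01,  9.65023329e-01,
        -1.18431561e-01],
       [ 0.00000000e+00,  0.00000000e+00,  0.00000000e+00,
         1.00000000e+00]])}, array([[ 9.99997916e-01, -1.33419062e-04, -2.03734844e-03],
       [-6.62399821e-04, -9.65087351e-01, -2.61927405e-01],
       [-1.93127311e-03,  2.61928209e-01, -9.65085428e-01]]), array([0.5255459 , 0.06722379, 0.37406155]))
```

View pics/a.png

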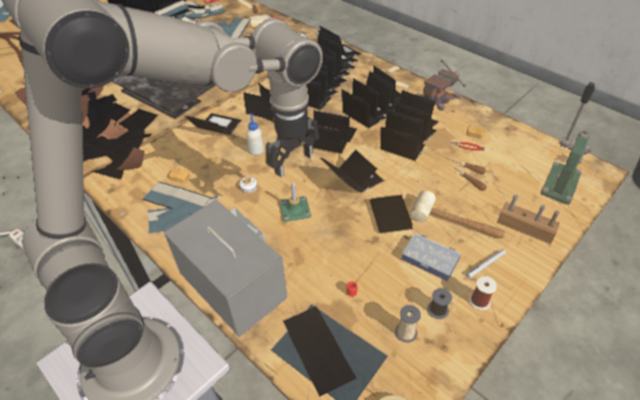

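View pics/b.png

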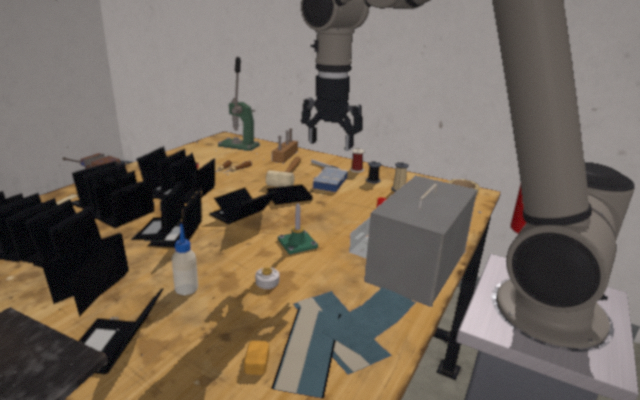

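Scene picture: wheel at about (248,184), stand's foot at (294,208), cap at (352,289), oil bottle (254,138), and a grey box (225,265) standing between the robot and the stand. The side view shows the wheel at (266,278) and the stand at (298,242); the box hides most of the cap.

Run:
```python
from h import *
np.set_printoptions(precision=4,suppress=True)
s,im,d=shot('scene')
print('wheel',onplane('scene',s,[(248,183)],.028),'foot',onplane('scene',s,[(294,209)],.012),'tip',onplane('scene',s,[(293.5,185)],.11),'cap',onplane('scene',s,[(352,285)],.032),'bottle',onplane('scene',s,[(256,150)],.0))
pts=[(170,235),(212,205),(283,258),(231,295),(237,330),(222,230),(248,184),(352,288)]
print(bydepth('scene',s,pts,[d[v,u] for u,v in pts]))
```

```text
wheel [[0.5326 0.2207 0.028 ]] foot [[0.5633 0.0579 0.012 ]] tip [[0.5652 0.0538 0.11  ]] cap [[ 0.4757 -0.2383  0.032 ]] bottle [[0.6649 0.3434 0.    ]]
[[ 0.2212  0.1012  0.1664]
 [ 0.345   0.1057  0.1668]
 [ 0.4302 -0.0382  0.0002]
 [ 0.217  -0.1278  0.1677]
 [ 0.2077 -0.1278  0.0314]
 [ 0.3123  0.0243  0.1678]
 [ 0.5311  0.2193  0.0259]
 [ 0.4812 -0.2345  0.0084]]
```

```bash
cat >> h.py <<'E'
Q=np.array([.70710678,.70710678,0,0])
E
python3 - <<'E'
from h import *
np.set_printoptions(precision=4,suppress=True)
r.reach([.564,.056,.26],Q); s,im,d=shot('wrist','w1'); np.savez('w1.npz',im=im,d=d,p=s['eef_pos'],q=s['eef_rot'])
r.reach([.532,.22,.18],Q); s,im,d=shot('wrist','w2'); np.savez('w2.npz',im=im,d=d,p=s['eef_pos'],q=s['eef_rot'])
print(s['time_s'],s['eef_pos'])
a=cv2.imread('pics/w1.png')[:,120:520];b=cv2.imread('pics/w2.png')[:,120:520]
cv2.imwrite('pics/w12.png',np.hstack([a,b]))
E
```

```text
1.3417 [0.5327 0.2189 0.1808]
```

View pics/w12.png

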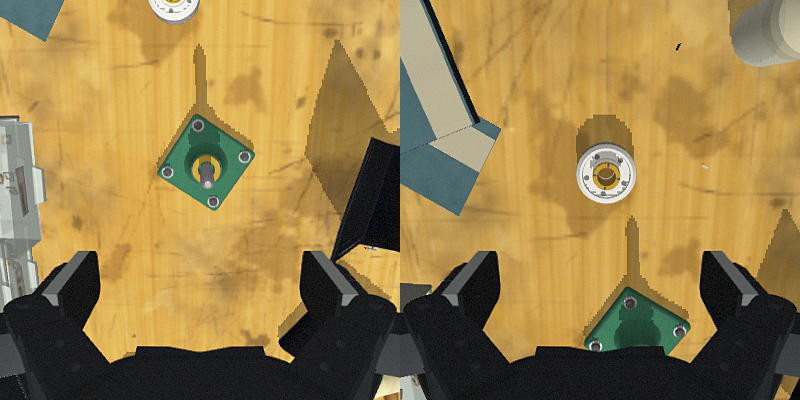

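Left half, over the stand: the axle tip is at about (328,184) in full-image pixels, with the foot's centre near (327,162). Right half: the wheel is centred at about (326,173), its brass bush a little off that from parallax, and there is clear space for the fingers.

```bash
cat >> h.py <<'E'
def cloud(name,s,d):
    v,u=np.mgrid[0:400,0:640]; P=bydepth(name,s,np.c_[u.ravel(),v.ravel()],d.ravel()).reshape(400,640,3); P[d<=0]=9; return P
def circ(mask):
    c=max(cv2.findContours(mask.astype(np.uint8),cv2.RETR_EXTERNAL,cv2.CHAIN_APPROX_NONE)[0],key=cv2.contourArea)
    return c[:,0].astype(float)
E
python3 - <<'E'
from h import *
np.set_printoptions(precision=4,suppress=True)
for f in('w1','w2'):
    z=np.load(f+'.npz'); s=dict(eef_pos=z['p'],eef_rot=z['q']); im=z['im']; P=cloud('wrist',s,z['d'])
    print(f,s['eef_pos'])
    if f=='w1':
        near=np.hypot(P[...,0]-.565,P[...,1]-.056)<.03
        for a,b in((.06,.08),(.08,.1),(.1,.108),(.108,.116)):
            m=near&(P[...,2]>a)&(P[...,2]<b); print(a,m.sum(),P[m].mean(0) if m.any() else '')
        m=near&(P[...,2]>.1)
        vv,uu=np.nonzero(m); print('px',uu.mean(),vv.mean(),uu.min(),uu.max(),vv.min(),vv.max())
        h=cv2.cvtColor(im,cv2.COLOR_RGB2HSV); g=(h[...,0]>60)&(h[...,0]<90)&(h[...,1]>90)
        c=circ(g); X=onplane('wrist',s,c,.012)[:,:2]; print('foot',cv2.minAreaRect(X.astype(np.float32)*1000))
    else:
        near=np.hypot(P[...,0]-.532,P[...,1]-.22)<.04
        m=near&(P[...,2]>.016); c=circ(m); X=onplane('wrist',s,c,.024)[:,:2]
        print('rim',cv2.minEnclosingCircle((X*1000).astype(np.float32)))
        m=near&(P[...,2]>.019)&(P[...,2]<.027); print('rimz',np.median(P[m][:,2]))
        m=near&(P[...,2]>.0275); c=circ(m);zt=np.median(P[m][:,2]);print('bushz',zt,m.sum())
        X=onplane('wrist',s,c,zt)[:,:2]; print('bush',cv2.minEnclosingCircle((X*1000).astype(np.float32)))
        h=cv2.cvtColor(im,cv2.COLOR_RGB2HSV); w=(h[...,1]<40)&(h[...,2]>150)&near
        X=onplane('wrist',s,circ(w),.024)[:,:2]; print('white',cv2.minEnclosingCircle((X*1000).astype(np.float32)))
E
```

```text
w1 [0.5641 0.057  0.2594]
0.06 47 [0.5699 0.0697 0.0707]
0.08 52 [0.57   0.0699 0.09  ]
0.1 109 [0.5706 0.0669 0.1047]
0.108 57 [0.5708 0.0657 0.1101]
px 320.41641439623277 372.53035654221327 193 449 174 399
foot ((570.7385864257812, 65.43685150146484), (78.41963195800781, 78.60468292236328), 56.3837776184082)
w2 [0.5327 0.2189 0.1808]
rim ((531.75048828125, 15.192801475524902), 176.11778259277344)
rimz 0.02304472469689356
bushz 0.24176809492402082 19843
bush ((532.9866943359375, 229.59873962402344), 36.75444030761719)
white ((538.721923828125, 233.1612548828125), 24.737701416015625)
```

The scene and wrist cameras disagree by about 12 mm in y, so I'll use the side camera to decide which is right.

```bash
python3 - <<'E'
from h import *
np.set_printoptions(precision=4,suppress=True)
print('side wheel',onplane('side',None,[(266.5,272)],.026),'tip',onplane('side',None,[(298,203)],.11),'foot',onplane('side',None,[(298,242)],.012))
s,im,d=shot('wrist'); print(s['eef_pos'],s['dq'])
h=cv2.cvtColor(im,cv2.COLOR_RGB2HSV); 
def wh(s,im):
    h=cv2.cvtColor(im,cv2.COLOR_RGB2HSV); w=(h[...,1]<40)&(h[...,2]>150)
    w[:, :230]=0;w[:,420:]=0;w[250:]=0
    X=onplane('wrist',s,circ(w),.024)[:,:2]; return cv2.minEnclosingCircle((X*1000).astype(np.float32))
print(wh(s,im))
# different hover heights/yaw: reveals wrist camera error
r.reach([.536,.228,.24],Q*0+np.array([1,0,0,0])); r.hold(.3); s,im,d=shot('wrist','w3'); print(s['eef_pos'],s['time_s'])
h=cv2.cvtColor(im,cv2.COLOR_RGB2HSV)
print(wh(s,im))
sc=shot('scene','a2')
E
python3 -c "
import cv2,numpy as np
a=cv2.imread('pics/w3.png')[:,120:520];b=cv2.imread('pics/a2.png')[50:250,180:380];cv2.imwrite('pics/w3b.png',np.hstack([a,cv2.resize(b,(400,400))]))"
```

```text
side wheel [[0.539  0.2309 0.026 ]] tip [[0.5724 0.0578 0.11  ]] foot [[0.5627 0.0712 0.012 ]]
[0.5331 0.2185 0.1811] [-0.0127 -0.0054 -0.0021  0.0041  0.0003  0.0033]
((538.82177734375, 233.45364379882812), 24.737268447875977)
[0.536  0.228  0.2399] 3.15
((539.448486328125, 232.2168426513672), 24.781044006347656)
```

View pics/w3b.png

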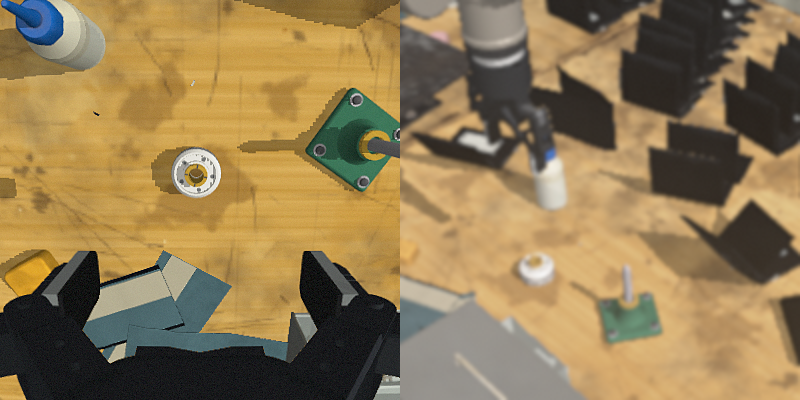

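The wrist view (left) agrees with itself after a 90° turn: the wheel is at (316,172), with no obstacle near it. The side camera agrees with it too, so I trust the wrist camera, correct its roughly 1 mm bias, and pick the wheel.

Run:
```python
from h import *
np.set_printoptions(precision=4,suppress=True)
W=np.array([.5386,.2324]); A=np.array([.5705,.0645])
r.reach([*W,.10],Q); r.move_straight([*W,.028],Q,speed=.1,max_force=10)
print(r.read_state()['eef_pos']); command_gripper(.03,40); s=r.read_state(); print(s['grip_width'],s['grip_force'],s['eef_pos'])
r.move_straight([*W,.165],speed=.15); r.move_straight([*A,.165],speed=.2); r.hold(.3)
s,im,d=shot('wrist','w4');shot('side','s4'); print(s['grip_width'],s['eef_pos'],s['contact_force'],s['time_s'])
a=cv2.imread('pics/w4.png')[:,120:520];b=cv2.imread('pics/s4.png')[100:300,200:400];cv2.imwrite('pics/w4b.png',np.hstack([a,cv2.resize(b,(400,400))]))
```

```text
[0.539  0.2325 0.0285]
0.04948558264914191 41.331401858478785 [0.539  0.2325 0.029 ]
0.049768697138222615 [0.5704 0.0652 0.165 ] [ 0.101   0.276  -1.3868] 8.3167
```

View pics/w4b.png

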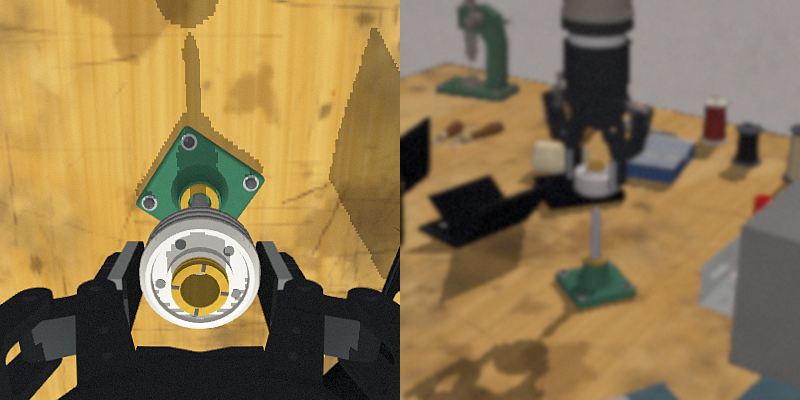

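The wheel is held upright and level, bush up at about (320,285), right over the axle in both views. Lowering it now.

Run:
```python
from h import *
np.set_printoptions(precision=4,suppress=True)
A=np.array([.5705,.0645])
for z in(.145,.13,.11,.09,.078):
    st=r.move_straight([*A,z],Q,speed=.05,max_force=6); s=r.read_state(); print(z,st,s['eef_pos'],s['contact_force'],s['torque'])
    if st: break
else:
    st=r.move_straight([*A,.0745],Q,speed=.02,max_force=4); s=r.read_state(); print(st,s['eef_pos'],s['contact_force'],s['time_s'])
```

```text
0.145 False [0.5705 0.0644 0.1447] [ 0.4569  0.1765 -0.6638] [-0.0368 -0.0077  0.0108]
0.13 False [0.5703 0.0645 0.1296] [ 0.579  -0.5861 -0.7861] [-0.0424  0.0122  0.0464]
0.11 False [0.5704 0.0645 0.1097] [ 0.0956 -0.124  -0.9717] [-0.0453  0.0606  0.0004]
0.09 False [0.5704 0.0645 0.0897] [ 0.6196  0.3517 -0.2418] [0.0086 0.0176 0.0072]
0.078 False [0.5703 0.0645 0.0776] [ 0.8354 -0.161  -1.6094] [-0.0337  0.0098  0.0261]
False [0.5708 0.0645 0.0748] [ 0.2217 -0.086  -0.3722] 11.2333
```

Run:
```python
from h import *
np.set_printoptions(precision=4,suppress=True)
A=np.array([.5705,.0645])
command_gripper(.075); r.move_straight([*A,.20],Q,speed=.15); r.move_straight([*A,.26],Q,speed=.15); s,im,d=shot('wrist','w5')
P=cloud('wrist',s,d); near=np.hypot(P[...,0]-.5705,P[...,1]-.0645)<.035
near[260:]=0
for a,b in((.066,.074),(.074,.088),(.1,.115)):
    m=near&(P[...,2]>a)&(P[...,2]<b); print(a,m.sum(),P[m].mean(0),np.median(P[m][:,2]))
r.reach([.482,-.226,.18],Q); r.hold(.3); s,im,d=shot('wrist','w6'); print(s['eef_pos'],s['time_s'])
h=cv2.cvtColor(im,cv2.COLOR_RGB2HSV); m=((h[...,0]<8)|(h[...,0]>172))&(h[...,1]>130)&(h[...,2]>60); m[250:]=0
P=cloud('wrist',s,d); mm=m&(P[...,2]>.026)&(P[...,2]<.04); X=onplane('wrist',s,circ(mm),.032)[:,:2]
print(m.sum(),mm.sum(),cv2.minEnclosingCircle((X*1000).astype(np.float32)))
a=cv2.imread('pics/w5.png')[:,120:520];b=cv2.imread('pics/w6.png')[:,120:520];cv2.imwrite('pics/w56.png',np.hstack([a,b]))
```

```text
0.066 1737 [0.5713 0.0667 0.0692] 0.06885531803041339
0.074 265 [0.5715 0.0685 0.0784] 0.07814174418558856
0.1 163 [0.5708 0.0666 0.1067] 0.10665697134021268
[ 0.4824 -0.2254  0.1802] 14.6917
767 496 ((475.66619873046875, -234.43638610839844), 13.860079765319824)
```

View pics/w56.png

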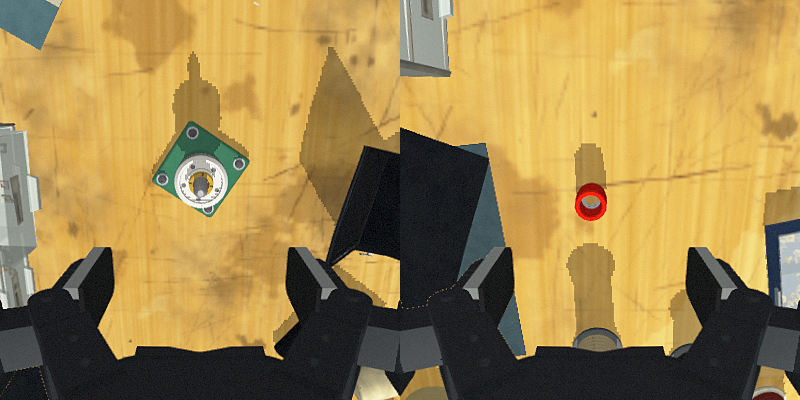

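The wheel sits level on the axle (left, around (321,180)). The cap is at about (311,202) (right), and a spool lies towards −y, so I check its clearance from the gripper's body before descending.

Run:
```python
from h import *
np.set_printoptions(precision=4,suppress=True)
s,im,d=shot('scene'); P=cloud('scene',s,d)+[.006,.012,0]
m=(P[...,2]>.03)&(P[...,2]<.13)&(np.hypot(P[...,0]-.475,P[...,1]+.30)<.12)
n,l,st,c=cv2.connectedComponentsWithStats(m.astype(np.uint8))
for i in range(1,n):
    q=P[l==i]
    if len(q)>30: print(len(q),c[i],q.min(0),q.max(0))
# top ellipse centre estimate
print(onplane('scene',s,[(409,311)],.086)+[.006,.012,0],onplane('scene',s,[(441,294)],.062)+[.006,.012,0])
```

```text
501 [408.7964 318.1597] [ 0.4635 -0.4113  0.0302] [ 0.5102 -0.3665  0.0918]
[[ 0.4895 -0.384   0.086 ]] [[ 0.5891 -0.405   0.062 ]]
```

Run:
```python
from h import *
np.set_printoptions(precision=4,suppress=True)
C=np.array([.4754,-.2360]); A=np.array([.5705,.0645])
r.reach([*C,.10],Q); r.move_straight([*C,.028],Q,speed=.1,max_force=10)
command_gripper(.01,80); s=r.read_state(); print(s['grip_width'],s['grip_force'],s['eef_pos'])
r.move_straight([*C,.18],speed=.15); r.move_straight([*A,.18],speed=.2); r.move_straight([*A,.15],speed=.1); r.hold(.3)
s,im,d=shot('wrist','w7'); sd=shot('side','s7'); print(s['grip_width'],s['eef_pos'],s['contact_force'],s['time_s'])
a=cv2.imread('pics/w7.png')[:,120:520];b=cv2.imread('pics/s7.png')[120:270,220:370];cv2.imwrite('pics/w7b.png',np.hstack([a,cv2.resize(b,(400,400))]))
```

```text
0.02430488480513084 78.33087843842804 [ 0.4756 -0.2361  0.0287]
0.02404444076422502 [0.5707 0.0645 0.1506] [ 0.3113 -0.192  -0.1958] 20.2333
```

View pics/w7b.png

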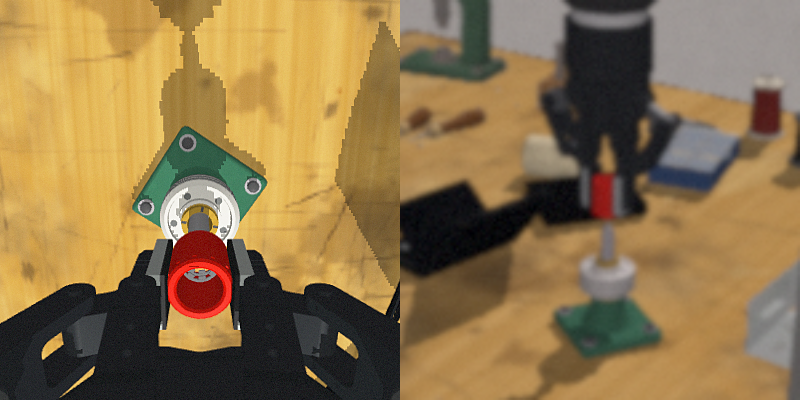

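The cap is held upright and is centred over the axle (cap mouth at about (320,290)). I'll press it down in small steps, reading the force at each one.

```bash
cat > press.py <<'E'
from h import *
A=np.array([.5705,.0645])
def F(n=6):
    v=[]
    for _ in range(n): r.hold(.02); s=r.read_state(); v.append([*s['contact_force'],s['eef_pos'][2]])
    return np.mean(v,0)
E
python3 - <<'E'
from press import *
np.set_printoptions(precision=4,suppress=True)
f0=F(); print('free',f0)
for z in np.r_[.1400,.132,.128,.124,.122,np.arange(.121,.1125,-.001)]:
    st=r.move_straight([*A,z],Q,speed=.02,max_force=22); f=F(); print(round(z,4),st,f[:3]-f0[:3],f[3],r.read_state()['grip_width'])
    if st or f[2]-f0[2]>22: print('STOP');break
print(r.read_state()['time_s'])
E
```

```text
free [-0.0152  0.1653 -0.3136  0.1502]
0.14 False [-0.0465 -0.1548  0.1556] 0.14006552131451108 0.024141085156250887
0.132 False [-0.0398 -0.4878 -0.6625] 0.13200938958191075 0.024687744807555048
0.128 False [-0.3005  0.3744 -1.2385] 0.127690072408037 0.024252514941946073
0.124 False [-2.3539  0.3522  2.7995] 0.1240802516583006 0.024119263957996285
0.122 False [-3.2656  0.2841  4.9632] 0.12218269166954854 0.024404248515422902
0.121 False [-3.8114  0.7758  7.2275] 0.12147527306695766 0.0243876810020068
0.12 False [-3.9409  0.4455  8.0512] 0.1205746032049075 0.024546392372144385
0.119 False [-4.4639  0.5931  8.636 ] 0.11966322251179747 0.024371667313969978
0.118 False [-4.8488  0.5026  9.2788] 0.11873401110077804 0.02484637989067567
0.117 False [-4.8876  0.1634  8.7258] 0.117720573753467 0.02460147223087383
0.116 False [-4.5474  0.4767  9.3049] 0.11675032947564906 0.024525288458332812
0.115 False [-4.8337  0.3251  9.2812] 0.11575038006108986 0.024480131487039654
0.114 False [-4.6531  0.3675  9.4975] 0.11474488181076314 0.024493767122287
0.113 False [-4.3374  0.6753  9.1075] 0.1137194268374398 0.024741403534243544
26.2333
```

Run:
```python
from press import *
np.set_printoptions(precision=3,suppress=True)
A=A-[.0005,0]; f0=np.array([0,.17,-.31]); hist=[]
r.move_straight([*A,.113],Q,speed=.01)
for z in np.arange(.1125,.094,-.0004):
    st=r.move_straight([*A,z],Q,speed=.02,max_force=8); f=F(8); fz=f[2]-f0[2]; hist.append(fz)
    base=np.median(hist[:4]); print(round(z,4),st,f[:3]-f0,f[3]*1000)
    if st or (len(hist)>4 and fz-base>3.0) or r.read_state()['time_s']>50: break
print(base,r.read_state()['time_s'],r.read_state()['grip_width'])
```

```text
0.1125 False [-3.582  0.378  9.39 ] 113.42900667920372
0.1121 False [-3.834  0.678 10.268] 113.15913916743136
0.1117 False [-3.842  0.609 10.461] 112.8073137536627
0.1113 False [-3.866  0.495 10.707] 112.43291498843405
0.1109 False [-4.416  0.752 11.002] 112.0589427169774
0.1105 False [-3.911  0.456 11.112] 111.64377955940773
0.1101 False [-4.164  0.473 11.08 ] 111.24888809689111
0.1097 False [-4.046  0.614 11.083] 110.84328150337767
0.1093 False [-4.2    0.321 10.944] 110.44545018359743
0.1089 False [-4.466  0.39  10.942] 110.04373565729539
0.1085 False [-4.159  0.61  11.082] 109.63771904427993
0.1081 False [-4.198  0.498 11.479] 109.27102539907908
0.1077 False [-4.459  0.533 11.066] 108.85817945457244
0.1073 False [-3.906  0.277 10.922] 108.45565820930308
0.1069 False [-4.148  0.332 11.438] 108.07309742211456
0.1065 False [-4.312  0.698 11.319] 107.67083571296561
0.1061 False [-4.073  0.494 11.098] 107.25015880499099
0.1057 False [-4.32   0.719 10.851] 106.84367917118182
0.1053 False [-4.386  0.669 11.003] 106.46645405980323
0.1049 False [-4.231  0.554 11.47 ] 106.05771585361607
0.1045 False [-4.248  0.647 12.133] 105.75340647646999
0.1041 False [-4.444  0.442 12.823] 105.49767634404273
0.1037 False [-5.356  0.238 13.596] 105.24867943642305
10.364355686734621 35.3 0.023809129695771765
```

Run:
```python
from press import *
np.set_printoptions(precision=3,suppress=True)
A=A-[.0005,0]; f0=np.array([0,.17,-.31])
for z in(.1033,.1030):
    r.move_straight([*A,z],Q,speed=.02,max_force=8); f=F(12); print(z,f[:3]-f0,f[3]*1000)
    if f[2]-f0[2]-11.1>3.2: break
command_gripper(.07); s=r.read_state(); print(s['grip_width'],s['contact_force'],s['eef_pos'])
r.move_straight([*A,.2],Q,speed=.12); r.move_straight([*A,.26],Q,speed=.15); r.hold(.3)
s,im,d=shot('wrist','w8'); sd=shot('side','s8'); print(s['contact_force'],s['time_s'])
a=cv2.imread('pics/w8.png')[:,120:520];b=cv2.imread('pics/s8.png')[150:270,240:360];cv2.imwrite('pics/w8b.png',np.hstack([a,cv2.resize(b,(400,400))]))
P=cloud('wrist',s,d); near=np.hypot(P[...,0]-.5705,P[...,1]-.0645)<.035; near[260:]=0
for lo,hi in((.064,.074),(.1,.125)):
    q=P[near&(P[...,2]>lo)&(P[...,2]<hi)]; print(len(q),np.median(q,0))
```

```text
0.1033 [-5.472  0.397 14.976] 104.98494779283023
0.07016030661088214 [ 0.226  0.699 -0.236] [0.57  0.064 0.103]
[ 0.269 -0.804  0.521] 38.0667
1263 [0.572 0.074 0.068]
691 [0.57  0.066 0.109]
```

View pics/w8b.png

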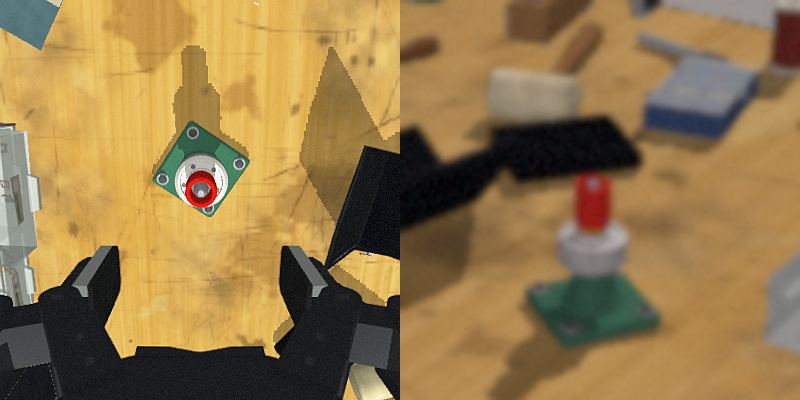

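The cap sits straight on the bush at about (321,188) and the wheel is level. The force rose 3.9 N above the bite, and the rim dropped about 0.9 mm, which agrees. Handing in.

```bash
python3 -c "
from h import *
print(r.finish_job())"
```

```text
the job is handed in; nothing more can be done
None
```

The wheel is on the axle resting on the spring washer, bush up, and the cap is pressed past its bite onto the bush with about 4 N of squeeze (roughly 1 mm). Both are released, and the job was handed in at about 38 s; the hand-in call returned no verdict.

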